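# Bolt down the choux filler with the click wrench and set a bun at its nozzle

### The job

Get the white choux filler ready for work. First tighten its hold-down bolt: turn the wrench that sits on it clockwise (seen from above) until the bolt is fully tight and the wrench breaks over, so that its handle is clearly bent at the brass knuckle, and stop there: do not fold the handle on to its end stop. Then gently take the small pale choux bun and stand it upright in the middle of the blue round mat in front of the nozzle, without squashing it and without disturbing the dark bun, the kitchen timer or the spice jar, and let go of everything.

Things in the scene. Friction and masses are not known exactly. Their poses are not given: they have to be found in the camera images.
- filler: Choux filler fixed to the worktop; origin on the worktop. Its -x is its front, +y its left, z up. White housing 124 (x) x 104 (y) mm centred at x = +32 mm, 106 mm high, steel hopper on it (radius 60 mm) up to 209 mm. In front a steel drip tray, x = -195 to -35 mm, 124 mm wide, 6 mm thick. Left: a flange with the bolt; the wrench sits on it and cannot come off.
- hold_bolt (a joint): Bolt and wrench head, rad, growing clockwise from above (tightening). At 0 the straight wrench points along the filler's -x; at 1.20 the bolt is tight and stops hard (wrench 69 degrees from -x towards the filler's +y). Starts at 0 to 0.6. Needs 0.3 N m (2 to 3 N at the grip), stays where left; counter-clockwise loosens it.
- click_handle (a joint): Breakaway joint at the brass knuckle, rad: 0 = handle straight; grows as the handle bends clockwise past the head; end stop 0.75. Holds up to 0.7 N m, so it stays straight while the bolt turns; once the bolt is tight it gives way at about 8 N at the grip, bends on at that force and stays bent. Tripped from 0.15, overdone beyond 0.60; aim at 0.28.
- bolt_axis (a point): Point on the bolt's vertical axis, at the wrench's middle height, 42 mm above the worktop; fixed to the filler at its x = 0, y = +115 mm.
- knuckle (a point): Middle of the brass knuckle, 48 mm from the bolt's axis along the wrench's head, 42 mm above the worktop; vertical axis.
- handle_grip (a point): Middle of the black handle, 90 mm from the knuckle, 42 mm above the worktop. Its x axis runs along the handle towards the knuckle, z up. The black part is 84 mm long, 20 wide, 18 high, between red collars 22 mm wide; can be gripped from above.
- mat_centre (a point): Centre of the blue round mat (84 mm in diameter) on the drip tray, on the mat's top, 8 mm above the worktop; axes as the filler's. Of the filler only the nozzle reaches within 100 mm of it above the tray.
- nozzle_tip (a point): Tip of the steel nozzle, 36 mm above the worktop, 60 mm behind the mat's centre (towards the filler's +x).
- pale_bun: The small pale golden choux bun, 62 x 65 mm across (x, y), 51 mm high, 0.05 kg, domed, flat below. Origin at the centre of its underside. Its widest girth is some 20 mm above its underside. Take it from above with about 8 N; more than 40 N of total contact force between the fingers and it squashes it.
- dark_bun: A bigger dark brown choux bun, 69 x 80 mm, 52 mm high; a bystander. Origin at the centre of its underside.
- kitchen_timer: White round kitchen timer with a red knob, 68 mm across, 36 mm high; a bystander. Origin at the centre of its underside.
- spice_jar: Spice jar with a black cap, 45 mm across, 105 mm high; a bystander. Origin at the centre of its underside.
Mind the look-alikes: they are no part of the job. What is shaped like the pale_bun but pink or turquoise is not meant.

How it is judged:
On the way, in this order (a step that is already met when the one before it is completed fails the run):
1. the bolt is fully tight and the wrench has tripped (value of joint hold_bolt above 1.12 rad and value of joint click_handle above 0.15 rad), for 0.2 s.
2. the pale bun stands on the mat (horizontal distance between pale_bun and mat_centre below 0.015 m and z of pale_bun in the frame of mat_centre below 0.006 m), for 0.2 s.
At the end, for the whole second after the job is handed in: The bolt is fully tight (hold_bolt above 1.12 rad), the wrench's handle is bent at the knuckle by 0.15 to 0.60 rad, and the pale bun stands upright (within 0.2 rad) and at rest on the blue mat, its centre within 15 mm of the mat's centre (all of step 1 and all of step 2 and value of joint click_handle below 0.6 rad and z of pale_bun in the frame of mat_centre above -0.004 m and angle between pale_bun's own z axis and vertical below 0.2 rad and linear speed of pale_bun below 0.02 m/s); the robot touches nothing.
It fails at once if the handle is folded too far past the trip (beyond 0.60 rad) (value of joint click_handle above 0.6 rad).
It fails at once if the pale bun is squashed (more than 40 N between the fingers and the bun) (contact force between the fingers and pale_bun above 40 N).
It fails at once if a bystander (dark bun, timer, spice jar) is moved by more than 30 mm (distance of any of dark_bun, kitchen_timer, spice_jar from where it was at the start of the episode above 0.03 m).
It also fails if it takes over 61 s, if anything falls off the work surface, if the arm or the gripper's body presses on something with over 40 N, if the wrist force passes 120 N, or if a joint passes its speed limit or range.

### The arm

A 6-joint arm with a two-finger parallel gripper is mounted at the origin on a cart in front of the work surface, level with it; the furniture and walls round the work are solid. World frame = base frame: x ahead of the robot, y to its left, z up, the work surface at z = 0. Lengths are in m, angles in rad, forces in N, time in s.
With the tool pointing down it reaches from about 0.3 to 0.875 m from the base axis. Payload 6.4 kg.
Tool frame: the origin (TCP) lies on the centre line of the jaws, within the pads' length; the fingertips stand 22 mm ahead of it and the grasp point (between the pads) lies 3 mm ahead of it; z points along the fingers, y is the line along which they close (so a half turn about z gives the same grasp; the last joint's range is limited). The gripper opens to 85 mm and grips with 20 to 120 N. Pads are 22 mm wide; open, the fingers measure 114 mm over their backs; the gripper's body (76 mm by 85 mm) begins 54 mm behind the grasp point. The pads swing forward as they close: fully open they stand 13 mm farther back than shut.
Start: joints at [-1.407, 0.181, 1.607, -0, 1.354, -0.206], TCP at [0.208, -0.536, 0.253] pointing down, gripper open.
Joint ranges: [-2.99, 2.99], [-0.89, 2.07], [0.3, 2.58], [-1.14, 4.28], [0, 2.63], [-3.12, 3.12]. Speed limits (rad/s): [2.57, 2.57, 3.01, 3.14, 3.14, 3.14].

### API

Orientations are given as a unit quaternion [w, x, y, z].
In Python, from bench import ctrl gives the robot as it stands. The module is installed in compiled form; this text tells all that it offers.
- The arm moves only by the tool servo_tool, never from a script. Its argument "commands" is a list of rows, each a list of 3 entries, a list of its own where there are three numbers: the shift along the tool's x, y, z in mm, then the turn about the tool's z in rad, then the finger opening in mm, from 0 to 85.4. In form: [[[dx, dy, dz], turn, jaw], ...]. A call has 1 to 20 rows; each row shifts and turns the commanded pose from where the row before left it, along the tool's axes as they then stand; what a row does not reach is not made up. A row lasts 1/8 s, in which the tool goes at most 62.5 mm and 10.7 degrees, less where a joint would pass 70% of its speed; a pose out of reach is approached as far as the arm can. A call with a gripper value outside its range is refused whole. The fingers move at their own pace and stop on an object; the grip force is fixed at half the most. Time passes only in rows, so rows that do not move let the fingers close. It gives the time, the measured TCP pose, the force, the opening and the grip force at its end, in the units of the state.
- ctrl.get_obs(): the state, without advancing time (a new reading comes with each control period).
- ctrl.camera(name): name is "scene" or "side" or "wrist"; returns a dict with "color" (400x640x3 uint8, red, green, blue), "z_map" (400x640 float32, m along the optical axis (not along the pixel's ray), 0 where there is no reading), "fx", "fy", "cx", "cy" (pixels), "R" (3x3) and "t" (3): a world point X has camera coordinates R X + t. Camera axes: x right, y down, z forward; pixel columns grow to the right and rows downward; lengths in m; the calibration is good to about 2 mm. The wrist camera is an equidistant fisheye: a pixel r from the principal point sees the ray r / f radians off the axis. A picture is of the moment at which its call begins.
- ctrl.hand_in(): hands the job in; it is judged then, once.
The state is a dict: "time_s": time; "q": joint angles; "dq": joint speeds; "joint_efforts": joint torques, N m; "eef_pos": TCP position; "eef_rot": TCP orientation; "wrist_force": force on the tool from outside, world axes, zero at the start; "torque": the same for the moment, N m; "opening": opening from 0.0 (shut) to 1.0 (fully open); "grasp_force": force on a finger pad.
Only numpy, scipy, OpenCV 4.12 (cv2) and the standard library are available. Lean on these libraries where they do the work, as an engineer would, in place of code of your own. Each camera call takes 0.05 s, during which the arm holds its last target. There are 200 camera calls.

## Working session

There is one attempt and no reset: what is moved stays moved. The work goes in short steps, Python scripts to look and compute and a tool call to move; the robot and the scene stay as the last step left them, time stands still between calls to the robot, and variables do not carry over. Pictures are saved under pics/ and viewed, at most 10 in all, crops included, and the job is handed in when it is done.

Besides the shell and the picture viewer there is one more tool, called as a command line: name --argument value ..., lists and objects as JSON in quotes. servo_tool: Moves the arm, as the interface text tells. Its arguments: {"type":"object","properties":{"commands":{"type":"array"}},"required":["commands"]}

```bash
mkdir -p pics
cat > h.py <<'E'
import numpy as np, cv2
from bench import ctrl
def cloud(c):
    z=c["z_map"]; v,u=np.mgrid[:z.shape[0],:z.shape[1]]
    P=np.stack([(u-c["cx"])/c["fx"]*z,(v-c["cy"])/c["fy"]*z,z],-1)
    W=(P-c["t"])@c["R"]; W[z<=0]=np.nan
    return W
E
python3 - <<'E'
from h import *
o=ctrl.get_obs(); print(o["time_s"],o["eef_pos"],o["eef_rot"],o["opening"])
for n in ("scene","side"):
    c=ctrl.camera(n); np.savez(n,**c); cv2.imwrite(f"pics/{n}0.png",c["color"][:,:,::-1])
    print(n,c["fx"],-c["R"].T@c["t"],c["R"][2],np.isfinite(cloud(c)).mean())
E
```

```text
0.0 [ 0.20773504 -0.53560798  0.25236745] [-8.86060281e-04  9.82953567e-01  1.83851840e-01  5.38719276e-06] 1.000921549641367
scene 468.3279238580746 [0.00300401 0.58024122 0.77989163] [ 0.47672321 -0.61645022 -0.62667704] 0.971875
side 436.14445896610295 [0.24517921 0.69228701 0.5003046 ] [ 0.30127681 -0.83486446 -0.4606882 ] 0.89581640625
```

View pics/scene0.png

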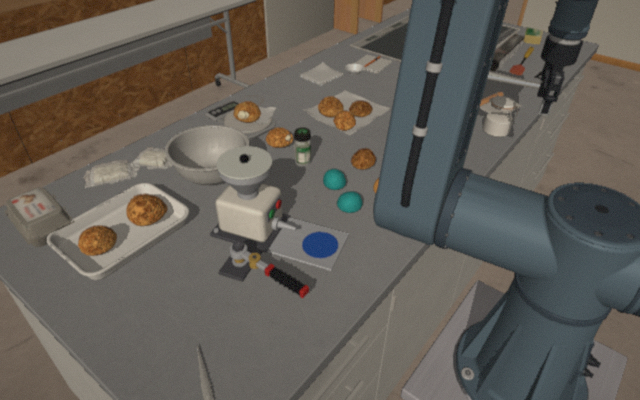

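View pics/side0.png

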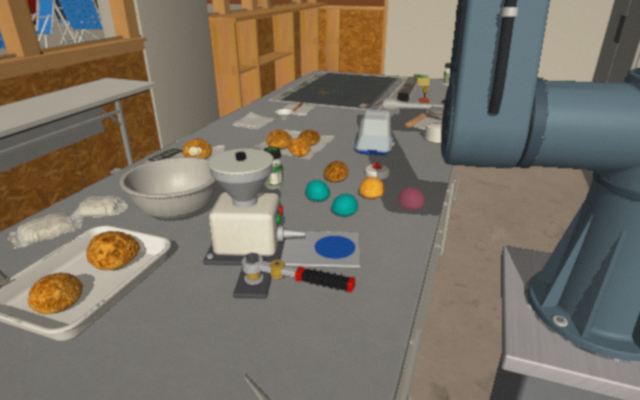

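The side view shows the pale bun at (372,188), with the timer behind it at (377,171). The dark bun is at (336,171), the turquoise buns at (317,190) and (345,205), and the pink one at (411,198). The mat is at (335,247), the jar at (274,165), the bolt at (253,268), the knuckle at (277,270) and the handle between red collars at (298,274) and (351,284). In the scene view the arm hides the pale bun.

```bash
cat >> h.py <<'E'
def ray(c,uv,zp):
    d=c["R"].T@np.array([(uv[0]-c["cx"])/c["fx"],(uv[1]-c["cy"])/c["fy"],1]); o=-c["R"].T@c["t"]
    return o+d*(zp-o[2])/d[2]
def blobs(c,lo,hi,box,minA=15):
    h=cv2.cvtColor(c["color"],cv2.COLOR_RGB2HSV); m=cv2.inRange(h,lo,hi); k=np.zeros_like(m); x0,y0,x1,y1=box; k[y0:y1,x0:x1]=255
    n,l,s,ce=cv2.connectedComponentsWithStats(m&k)
    return [(l==i,s[i],ce[i]) for i in range(1,n) if s[i][4]>=minA]
E
python3 - <<'E'
from h import *
np.set_printoptions(precision=4,suppress=True)
S={n:dict(np.load(n+".npz")) for n in("scene","side")}
boxes={"side":(200,140,440,310),"scene":(200,110,380,310)}
for n,c in S.items():
    W=cloud(c)
    for nm,lo,hi,zp in (("blue",(105,150,60),(130,255,255),.008),("red",(0,180,90),(6,255,255),.042),("redb",(174,180,90),(180,255,255),.042),("orange",(7,120,60),(22,255,255),.02),("turq",(80,120,50),(100,255,255),.02),("pink",(160,80,50),(179,179,255),.02)):
        for m,s,ce in blobs(c,lo,hi,boxes[n]):
            P=W[m]; print(n,nm,s,ce,"ray",ray(c,ce,zp)[:2],"min",np.nanpercentile(P,3,0),"max",np.nanpercentile(P,97,0))
    # general heights: handle & head
W=cloud(S["side"])
for v,u in [(258,253),(268,277),(279,325),(238,290),(238,303),(237,286),(165,274)]: print(u,v,W[v,u],S["side"]["color"][v,u])
# all points 3cm+ high in area near pale bun
c=S["side"]; 
for nm,(x0,y0,x1,y1) in dict(timer=(362,160,392,180),jar=(264,145,284,190),dark=(322,158,350,184),pale=(358,176,386,202)).items():
    P=W[y0:y1,x0:x1].reshape(-1,3); P=P[P[:,2]>.012]; print(nm,np.percentile(P,[2,50,98],axis=0).ravel())
cv2.imwrite("pics/crop0.png",cv2.resize(c["color"][140:300,220:440,::-1],None,fx=3.6,fy=3.6,interpolation=cv2.INTER_CUBIC))
E
```

```text
scene blue [303 233  34  24 662] [319.7115 244.5045] ray [ 0.4729 -0.0198] min [ 0.4401 -0.0554  0.0052] max [0.5081 0.0135 0.0109]
scene red [276 201   4   7  18] [277.4444 204.2778] ray [ 0.6167 -0.0355] min [ 0.5796 -0.0071  0.0774] max [0.5843 0.0035 0.0902]
scene red [266 265   8  11  39] [268.8462 269.1282] ray [0.49   0.1289] min [0.4824 0.1219 0.0413] max [0.4889 0.1405 0.0531]
scene red [299 286   9  11  56] [303.1071 290.7143] ray [0.3981 0.1275] min [0.3914 0.1217 0.0403] max [0.3995 0.1389 0.0533]
scene orange [234 110  26  12 187] [248.3957 115.    ] ray [ 1.0084 -0.3226] min [ 0.9358 -0.3051  0.0462] max [ 0.9913 -0.2471  0.0787]
scene orange [319 110  53  20 544] [344.4724 116.8897] ray [ 0.7612 -0.51  ] min [ 0.714  -0.5758  0.0126] max [ 0.8293 -0.4504  0.0508]
scene orange [266 128  27  19 371] [278.1051 137.4016] ray [ 0.8434 -0.2839] min [ 0.798  -0.3002  0.0171] max [ 0.8537 -0.2418  0.0544]
scene orange [351 149  25  20 375] [363.1653 158.9013] ray [ 0.5807 -0.3527] min [ 0.5483 -0.362   0.0143] max [ 0.5969 -0.3142  0.0511]
scene orange [374 179   5  14  40] [3
[... 2527 characters left out ...]
.2601] min [ 0.3321 -0.2649  0.0081] max [ 0.387  -0.2267  0.0471]
253 258 [0.574  0.1388 0.0577] [78 74 75]
277 268 [0.5259 0.1433 0.0512] [168 134  47]
325 279 [0.4393 0.1405 0.0483] [36 36 36]
290 238 [ 0.5745 -0.0199  0.0042] [106 105 102]
303 238 [ 0.5483 -0.0283  0.0048] [120 120 117]
286 237 [0.5654 0.0188 0.0316] [116 115 112]
274 165 [ 0.7092 -0.2324  0.0677] [146 148 121]
timer [ 0.4494 -0.4314  0.0127  0.4744 -0.3962  0.0198  0.5088 -0.2771  0.0477]
jar [ 0.585  -0.4872  0.0141  0.702  -0.2324  0.0916  0.8239  0.0482  0.1937]
dark [ 0.5478 -0.3589  0.0133  0.5731 -0.3266  0.0322  0.6062 -0.3097  0.0489]
pale [ 0.4327 -0.2902  0.0131  0.4595 -0.2636  0.0311  0.4898 -0.2497  0.0475]
```

View pics/crop0.png

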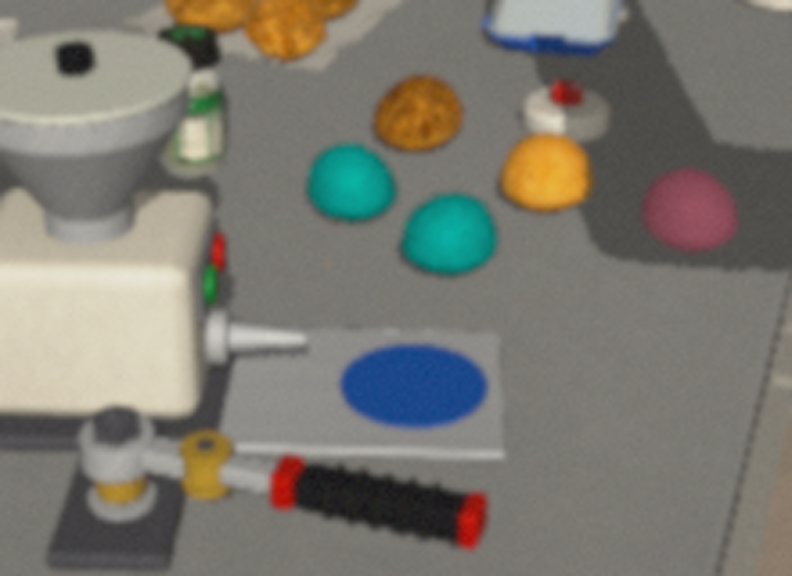

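The crop confirms the layout. The mat is at about (0.474, -0.018). The handle lies nearly along world x with its grip near (0.444, 0.131), and the bolt is near (0.58, 0.137). I'll move above the handle first.

servo_tool --commands '[[[23, -27, 0], 0, 85], [[23, -27, 0], 0, 85], [[23, -27, 0], 0, 85], [[23, -27, 0], 0, 85], [[23, -27, 0], 0, 85], [[23, -27, 0], 0, 85], [[23, -27, 0], 0, 85], [[23, -27, 0], 0, 85], [[23, -27, 0], 0, 85], [[23, -27, 0], 0, 85], [[23, -27, 0], 0, 85], [[23, -27, 0], 0, 85], [[23, -27, 0], 0, 85], [[23, -27, 0], 0, 85], [[23, -27, 0], 0, 85], [[23, -27, 0], 0, 85], [[23, -27, 0], 0, 85], [[23, -27, 0], 0, 85], [[23, -27, 0], 0, 85], [[23, -27, 0], 0, 85]]'

```text
time_s: 2.6
eef_pos: [0.4416, 0.1348, 0.253]
eef_rot: [0.0, 0.983, 0.184, -0.0]
wrist_force: [-0.1, -0.1, 0.2]
opening: 0.996
grasp_force: 0.0
```

servo_tool --commands '[[[0, 0, 0], -0.18, 85], [[0, 0, 0], -0.18, 85], [[0, 0, 0], -0.18, 85], [[0, 0, 0], -0.18, 85], [[0, 0, 0], -0.18, 85], [[0, 0, 0], -0.18, 85], [[0, 0, 0], -0.18, 85], [[0, 0, 0], -0.18, 85], [[0, 0, 0], -0.18, 85], [[0, 0, 0], -0.18, 85], [[0, 0, 0], -0.18, 85], [[0, 0, 0], -0.18, 85], [[0, 0, 0], -0.18, 85], [[0, 0, 0], -0.18, 85], [[0, 0, 0], -0.18, 85], [[0, 0, 0], -0.07, 40], [[0, 0, 0], 0, 40]]'

```text
time_s: 4.72
eef_pos: [0.4413, 0.1336, 0.2529]
eef_rot: [-0.0, 0.001, 1.0, -0.0]
wrist_force: [-0.3, 1.4, -0.8]
opening: 0.596
grasp_force: 0.0
```

```bash
cat >> h.py <<'E'
from scipy.spatial.transform import Rotation as Ro
np.set_printoptions(precision=4,suppress=True)
def state():
    o=ctrl.get_obs(); q=o["eef_rot"]; R=Ro.from_quat([q[1],q[2],q[3],q[0]]).as_matrix()
    print("t",o["time_s"],"p",o["eef_pos"],"yaw",np.arctan2(R[1,0],R[0,0]),"zx",R[:,2],"q",o["q"],"F",o["wrist_force"],"open",o["opening"]*85.4,"gf",o["grasp_force"]); return o,R
def to(o,R,p): return 1e3*R.T@(np.array(p)-o["eef_pos"])
E
python3 - <<'E'
from h import *
o,R=state(); print("to handle",to(o,R,[.444,.131,.048]))
c=dict(np.load("side.npz"))
f=lambda u,v,z:ray(c,(220+u/3.6,140+v/3.6),z)
A,B,C=f(503,455,.006),f(498,335,.006),f(240,448,.006); tip=f(305,341,.036);nb=f(225,335,.036)
print("tray",A,B,C,"yaw",np.arctan2(*(C-A)[1::-1]),np.arctan2(*(A-B)[1::-1])-np.pi/2,"nozzle",tip,nb)
m=ctrl.camera("scene"); cv2.imwrite("pics/s1.png",m["color"][:,:,::-1])
E
```

```text
t 4.725 p [0.4413 0.1336 0.2529] yaw 3.1390678544669304 zx [-0.0007 -0.     -1.    ] q [ 0.0356 -0.0812  1.8815  0.      1.342  -1.5326] F [-0.2798  1.3713 -0.7635] open 50.933169822289244 gf 0.0
to handle [ -2.8518  -2.6002 204.943 ]
tray [0.4082 0.0301 0.006 ] [ 0.4431 -0.085   0.006 ] [0.5416 0.0714 0.006 ] yaw 0.3003685030693964 0.29440644979310715 nozzle [0.5305 0.0046 0.036 ] [0.575  0.0139 0.036 ]
```

servo_tool --commands '[[[-3, -2, 25], 0, 40], [[0, 0, 30], 0, 40], [[0, 0, 30], 0, 40], [[0, 0, 30], 0, 40], [[0, 0, 30], 0, 40], [[0, 0, 20], 0, 40], [[0, 0, 15], 0, 40], [[0, 0, 15], 0, 40], [[0, 0, 10], 0, 40], [[0, 0, 0], 0, 24], [[0, 0, 0], 0, 24], [[0, 0, 0], 0, 24]]'

```text
time_s: 6.28
eef_pos: [0.4447, 0.1315, 0.0487]
eef_rot: [0.0, 0.001, 1.0, -0.0]
wrist_force: [-0.7, -2.4, -1.2]
opening: 0.281
grasp_force: 1.0
```

Run:
```python
from h import *
state()
m=ctrl.camera("side"); cv2.imwrite("pics/s2.png",cv2.resize(m["color"][180:320,200:420,::-1],None,fx=3,fy=3))
```

```text
t 6.275 p [0.4447 0.1315 0.0487] yaw 3.1398718348562515 zx [ 0.0005 -0.0003 -1.    ] q [ 0.0308  0.2435  2.0163 -0.0004  0.8813 -1.5381] F [-0.7137 -2.3596 -1.2401] open 24.00383744736036 gf 0.9912030771374702
```

View pics/s2.png

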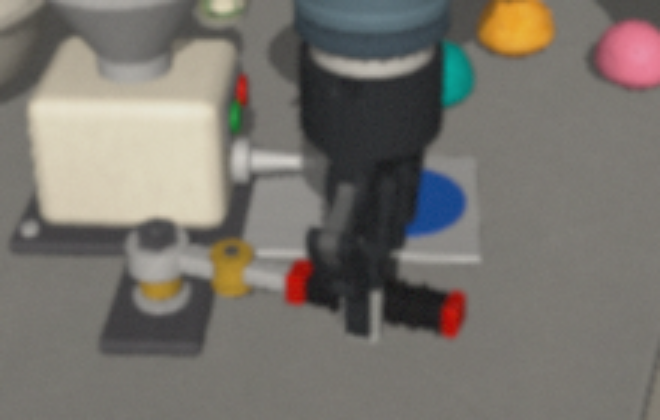

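The jaws straddle the handle at crop (365,300), and the wrench is still straight. Next I sweep along the arc.

servo_tool --commands '[[[-0.2, 6.9, 0], 0.05, 24], [[-0.2, 6.9, 0], 0.05, 24], [[-0.2, 6.9, 0], 0.05, 24], [[-0.2, 6.9, 0], 0.05, 24], [[-0.2, 6.9, 0], 0.05, 24], [[-0.2, 6.9, 0], 0.05, 24], [[-0.2, 6.9, 0], 0.05, 24], [[-0.2, 6.9, 0], 0.05, 24], [[-0.2, 6.9, 0], 0.05, 24], [[-0.2, 6.9, 0], 0.05, 24], [[-0.2, 6.9, 0], 0.05, 24], [[-0.2, 6.9, 0], 0.05, 24], [[-0.2, 6.9, 0], 0.05, 24], [[-0.2, 6.9, 0], 0.05, 24]]'

```text
time_s: 8.07
eef_pos: [0.4774, 0.2205, 0.0485]
eef_rot: [-0.0, 0.344, 0.939, -0.0]
wrist_force: [-0.7, -2.1, -0.2]
opening: 0.283
grasp_force: 1.1
```

```bash
cat >> h.py <<'E'
def wrench():
    for n in("side","scene"):
        c=ctrl.camera(n)
        for nm,lo,hi in (("red",(0,180,90),(6,255,255)),("brass",(12,120,60),(25,255,255))):
            for m,s,ce in blobs(c,lo,hi,(200,220,420,340),20):
                W=cloud(c)[m]; print(n,nm,s[4],ce,"ray",ray(c,ce,.042)[:2],"med",np.nanmedian(W,0))
    return
E
python3 - <<'E'
from h import *
state(); wrench()
E
```

```text
t 8.075 p [0.4774 0.2205 0.0485] yaw 2.438194940734837 zx [-0.0004 -0.0002 -1.    ] q [ 0.2067  0.3584  1.8595 -0.0001  0.9241 -0.6606] F [-0.7107 -2.122  -0.1883] open 24.13143424873449 gf 1.1069206148386002
side red 161 [298.913  326.5217] ray [0.4406 0.2512] med [0.439  0.2549 0.0471]
side brass 63 [259.5714 281.9365] ray [0.5425 0.1773] med [0.5429 0.1764 0.0414]
scene red 80 [243.525  319.5375] ray [0.4411 0.2492] med [0.4378 0.2515 0.0487]
```

servo_tool --commands '[[[-0.1, 4.1, 0], 0.03, 24], [[-0.1, 4.1, 0], 0.03, 24], [[-0.1, 4.1, 0], 0.03, 24], [[-0.1, 4.1, 0], 0.03, 24], [[0, 2.8, 0], 0.02, 24], [[0, 0, 0], 0, 24]]'

```text
time_s: 8.93
eef_pos: [0.4914, 0.2344, 0.0483]
eef_rot: [0.0, 0.409, 0.913, 0.0]
wrist_force: [-0.5, 0.1, 0.1]
opening: 0.281
grasp_force: 0.0
```

servo_tool --commands '[[[0, 2.8, 0], 0.02, 24], [[0, 0, 0], 0, 24]]'

```text
time_s: 9.18
eef_pos: [0.4932, 0.236, 0.0482]
eef_rot: [-0.0, 0.418, 0.909, 0.0]
wrist_force: [-0.1, -0.8, -0.8]
opening: 0.281
grasp_force: 0.4
```

servo_tool --commands '[[[0, 2.8, 0], 0.02, 24], [[0, 0, 0], 0, 24]]'

```text
time_s: 9.43
eef_pos: [0.4954, 0.2379, 0.0483]
eef_rot: [-0.0, 0.427, 0.904, 0.0]
wrist_force: [-0.6, -1.5, -1.3]
opening: 0.28
grasp_force: 0.5
```

servo_tool --commands '[[[0, 2.8, 0], 0.02, 24], [[0, 0, 0], 0, 24]]'

```text
time_s: 9.68
eef_pos: [0.497, 0.2392, 0.048]
eef_rot: [-0.0, 0.436, 0.9, -0.001]
wrist_force: [-3.0, -4.1, 0.4]
opening: 0.277
grasp_force: 2.2
```

Force is rising to 5 N, so the bolt is just reaching tight. From here the handle turns about the knuckle (90 mm).

servo_tool --commands '[[[0, 3.6, 0], 0.04, 24], [[0, 3.6, 0], 0.04, 24], [[0, 3.6, 0], 0.04, 24], [[0, 3.6, 0], 0.04, 24], [[0, 0, 0], 0, 24]]'

```text
time_s: 10.3
eef_pos: [0.5087, 0.2468, 0.0479]
eef_rot: [-0.0, 0.507, 0.862, -0.001]
wrist_force: [-2.1, -7.5, 0.7]
opening: 0.285
grasp_force: 2.7
```

servo_tool --commands '[[[0, 3.6, 0], 0.04, 24], [[0, 3.6, 0], 0.04, 24], [[0, 0, 0], 0, 24]]'

```text
time_s: 10.68
eef_pos: [0.5148, 0.2502, 0.0478]
eef_rot: [-0.0, 0.541, 0.841, -0.001]
wrist_force: [-3.0, -5.8, 1.3]
opening: 0.283
grasp_force: 2.7
```

Run:
```python
from h import *
state(); wrench()
m=ctrl.camera("side"); cv2.imwrite("pics/s3.png",cv2.resize(m["color"][220:360,200:400,::-1],None,fx=3.6,fy=3.6))
```

```text
t 10.675 p [0.5148 0.2502 0.0478] yaw 1.9992605537347523 zx [-0.0023 -0.0018 -1.    ] q [ 0.2457  0.4434  1.7366 -0.0014  0.9642 -0.182 ] F [-3.0285 -5.8437  1.3107] open 24.20884439298602 gf 2.7059874683618546
side red 47 [252.8511 292.8723] ray [0.5398 0.2063] med [0.5351 0.2143 0.0495]
side red 125 [253.144 335.272] ray [0.4955 0.2894] med [0.4918 0.2955 0.0493]
scene red 78 [207.8718 319.0128] ray [0.4938 0.29  ] med [0.4895 0.2925 0.0487]
scene brass 88 [236.7386 265.6364] ray [0.5488 0.1639] med [0.5415 0.1686 0.0517]
```

View pics/s3.png

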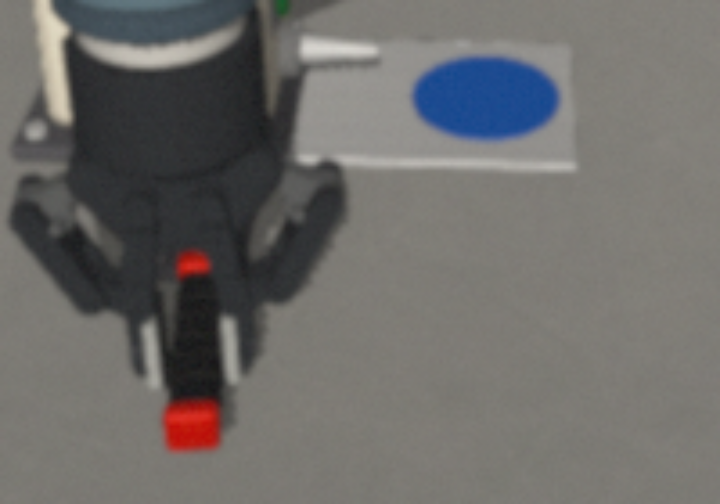

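The handle is bent at the knuckle, now by about 0.2 rad. I'll push slightly more, then open and lift, and measure it clear of the gripper.

servo_tool --commands '[[[0, 2.7, 0], 0.03, 24], [[0, 2.7, 0], 0.03, 24], [[0, 0, 0], 0, 24], [[0, -3, 0], 0, 24], [[0, 0, 0], 0, 44], [[0, 0, 0], 0, 44], [[0, 0, 0], 0, 44], [[0, 0, -15], 0, 44], [[0, 0, -25], 0, 44], [[0, 0, -30], 0, 60], [[0, 0, -30], 0, 60], [[0, 0, -40], 0, 85], [[0, 0, -40], 0, 85], [[0, 0, -20], 0, 85], [[0, 0, 0], 0, 85]]'

```text
time_s: 12.7
eef_pos: [0.5189, 0.2526, 0.2514]
eef_rot: [0.002, 0.565, 0.825, 0.002]
wrist_force: [-0.1, -0.0, -0.8]
opening: 0.996
grasp_force: 0.0
```

Run:
```python
from h import *
o,R=state(); wrench(); print(R)
m=ctrl.camera("scene"); cv2.imwrite("pics/s4.png",cv2.resize(m["color"][140:340,160:420,::-1],None,fx=3,fy=3))
for n in("scene","side"):
    c=ctrl.camera(n)
    for nm,lo,hi,zp in (("blue",(105,150,60),(130,255,255),.008),("orange",(7,120,60),(22,255,255),.022)):
        for m,s,ce in blobs(c,lo,hi,(300,150,440,270),100):
            P=cloud(c)[m]; print(n,nm,s,ce,"ray",ray(c,ce,zp)[:2],np.nanpercentile(P,[2,98],axis=0).ravel())
```

```text
t 12.7 p [0.5189 0.2526 0.2514] yaw 1.9399555416373304 zx [ 0.0053  0.0014 -1.    ] q [ 0.2474  0.1835  1.6077  0.0001  1.3448 -0.1217] F [-0.1176 -0.0137 -0.8248] open 85.02001777051493 gf 0.0
side red 74 [255.3108 293.2703] ray [0.5356 0.2059] med [0.5308 0.2133 0.0494]
side red 115 [247.287  335.5565] ray [0.5031 0.2928] med [0.4991 0.299  0.0492]
side brass 171 [258.2749 277.8713] ray [0.5497 0.1682] med [0.5441 0.1754 0.0507]
scene red 46 [226.3478 281.1087] ray [0.5348 0.206 ] med [0.5288 0.2092 0.0502]
scene red 68 [204.1176 318.0588] ray [0.5009 0.293 ] med [0.4971 0.2953 0.0495]
scene brass 120 [236.   266.25] ray [0.5488 0.166 ] med [0.5432 0.17   0.052 ]
[[-0.3608  0.9326  0.0053]
 [ 0.9326  0.3608  0.0014]
 [-0.0006  0.0055 -1.    ]]
scene blue [303 233  34  24 660] [319.7485 244.5167] ray [ 0.4729 -0.0198] [ 0.4382 -0.0561  0.0048  0.5096  0.0154  0.011 ]
scene orange [351 150  25  19 365] [363.1288 159.1233] ray [ 0.5786 -0.3493] [ 0.5485 -0.3639  0.0132  0.5992 -0.3138  0.0515]
scene orange [374 176  24  21 408] [385.4191 186.3578] ray [ 0.4629 -0.2834] [ 0.4326 -0.294   0.0123  0.4847 -0.2531  0.0507]
side blue [315 237  39  21 657] [334.4551 246.8919] ray [ 0.4736 -0.0141] [ 0.4395 -0.0533  0.0043  0.5111  0.0167  0.0076]
side orange [324 161  24  21 391] [335.8696 171.4246] ray [ 0.5802 -0.3463] [ 0.549  -0.3566  0.0093  0.6067 -0.31    0.0488]
side orange [359 177  26  22 440] [371.4409 187.8409] ray [ 0.4638 -0.2791] [ 0.4336 -0.2897  0.0055  0.4934 -0.2495  0.0475]
```

View pics/s4.png

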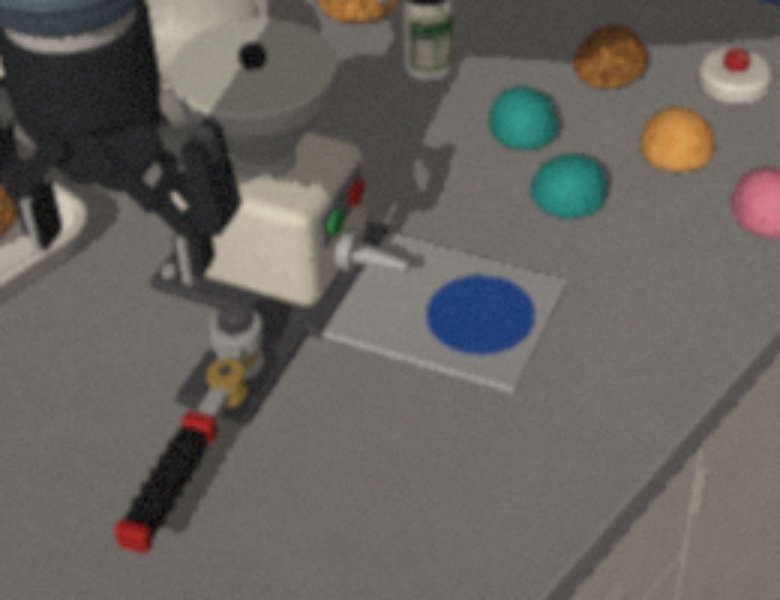

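The wrench is bent by about 0.31 rad: head direction 0.90 rad, handle 1.21 rad, both measured from world -x. Nothing else has moved. In the crop the pale bun is at (677,140) and the mat at (480,315). Next I move above the bun, closing across the filler's y axis.

servo_tool --commands '[[[0, 0, 0], 0.182, 85], [[0, 0, 0], 0.182, 85], [[0, 0, 0], 0.182, 85], [[0, 0, 0], 0.182, 85], [[0, 0, 0], 0.182, 85], [[0, 0, 0], 0.182, 85], [[0, 0, 0], 0.182, 85], [[0, 0, 0], 0.182, 85], [[0, 0, 0], 0.182, 85]]'

```text
time_s: 14.08
eef_pos: [0.5172, 0.2521, 0.247]
eef_rot: [0.0, 0.989, 0.147, -0.001]
wrist_force: [-0.2, 0.3, -0.4]
opening: 0.992
grasp_force: 0.0
```

servo_tool --commands '[[[-11.8, 27.5, 0], 0, 85], [[-11.8, 27.5, 0], 0, 85], [[-11.8, 27.5, 0], 0, 85], [[-11.8, 27.5, 0], 0, 85], [[-11.8, 27.5, 0], 0, 85], [[-11.8, 27.5, 0], 0, 85], [[-11.8, 27.5, 0], 0, 85], [[-11.8, 27.5, 0], 0, 85], [[-11.8, 27.5, 0], 0, 85], [[-11.8, 27.5, 0], 0, 85], [[-11.8, 27.5, 0], 0, 85], [[-11.8, 27.5, 0], 0, 85], [[-11.8, 27.5, 0], 0, 85], [[-11.8, 27.5, 0], 0, 85], [[-11.8, 27.5, 0], 0, 85], [[-11.8, 27.5, 0], 0, 85], [[-11.8, 27.5, 0], 0, 85], [[-11.8, 27.5, 0], 0, 85], [[0, 0, 0], 0, 85]]'

```text
time_s: 16.45
eef_pos: [0.4613, -0.285, 0.2471]
eef_rot: [-0.001, 0.989, 0.149, -0.001]
wrist_force: [0.0, 0.4, 0.6]
opening: 0.997
grasp_force: 0.0
```

Run:
```python
from h import *
o,R=state(); print(R,"to",to(o,R,[.463,-.282,.024]))
c=ctrl.camera("wrist"); cv2.imwrite("pics/w.png",c["color"][:,:,::-1])
C=-c["R"].T@c["t"]
for nm,lo,hi,zp in (("orange",(7,120,60),(22,255,255),.022),):
  for m,s,ce in blobs(c,lo,hi,(0,0,640,400),300):
    d=(ce-[c["cx"],c["cy"]])/c["fx"]; r=np.hypot(*d); v=c["R"].T@np.r_[d/r*np.sin(r),np.cos(r)]
    print(nm,s,ce,(C+v*(zp-C[2])/v[2])[:2])
```

```text
t 16.45 p [ 0.4613 -0.285   0.2471] yaw 0.2991742010956074 zx [-0.0014  0.0011 -1.    ] q [-0.7722  0.1146  1.6948 -0.0002  1.3339  0.4994] F [0.0324 0.3891 0.6135] open 85.18607929136193 gf 0.0
[[ 0.9556  0.2947 -0.0014]
 [ 0.2947 -0.9556  0.0011]
 [-0.001  -0.0015 -1.    ]] to [  2.7225  -2.0177 223.1151]
orange [ 502    0   77   45 2121] [532.4352  17.5002] [ 0.7526 -0.4929]
orange [ 558   24   36   52 1353] [575.1863  49.7724] [ 0.7522 -0.5828]
orange [ 370   61   66   59 3016] [402.5517  89.3677] [ 0.5817 -0.3492]
orange [ 289  140   52   56 2343] [314.4016 167.3666] [ 0.4652 -0.2814]
orange [ 39 194  11  65 404] [ 43.6312 225.7228] [0.249  0.1283]
```

View pics/w.png

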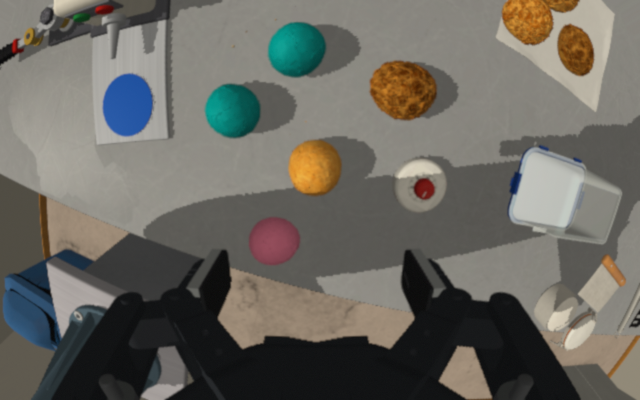

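The wrist view confirms the pale bun at (314,167), i.e. (0.465, -0.281). The space around it is clear, so I descend.

servo_tool --commands '[[[3.5, -2, 25], 0, 85], [[0, 0, 30], 0, 85], [[0, 0, 30], 0, 85], [[0, 0, 30], 0, 85], [[0, 0, 30], 0, 85], [[0, 0, 25], 0, 85], [[0, 0, 20], 0, 85], [[0, 0, 15], 0, 85], [[0, 0, 10], 0, 85], [[0, 0, 8], 0, 85], [[0, 0, 0], 0, 72], [[0, 0, 0], 0, 72], [[0, 0, 0], 0, 68], [[0, 0, 0], 0, 68]]'

```text
time_s: 18.25
eef_pos: [0.465, -0.2808, 0.0257]
eef_rot: [0.0, 0.989, 0.15, 0.0]
wrist_force: [0.1, -0.8, 0.6]
opening: 0.795
grasp_force: 0.0
```

servo_tool --commands '[[[0, 0, 0], 0, 66], [[0, 0, 0], 0, 66], [[0, 0, 0], 0, 65], [[0, 0, 0], 0, 65]]'

```text
time_s: 18.75
eef_pos: [0.4648, -0.2806, 0.0253]
eef_rot: [-0.0, 0.989, 0.15, -0.0]
wrist_force: [0.5, 0.9, -0.9]
opening: 0.763
grasp_force: 0.0
```

servo_tool --commands '[[[0, 0, 0], 0, 64], [[0, 0, 0], 0, 64]]'

```text
time_s: 19.0
eef_pos: [0.4648, -0.2806, 0.0253]
eef_rot: [-0.0, 0.989, 0.15, -0.0]
wrist_force: [-0.1, 0.1, 0.6]
opening: 0.746
grasp_force: 0.0
```

servo_tool --commands '[[[0, 0, 0], 0, 63], [[0, 0, 0], 0, 63]]'

```text
time_s: 19.25
eef_pos: [0.4648, -0.2807, 0.0253]
eef_rot: [0.0, 0.989, 0.15, 0.0]
wrist_force: [-0.3, -1.0, 0.1]
opening: 0.737
grasp_force: 0.2
```

servo_tool --commands '[[[0, 0, 0], 0, 62.3], [[0, 0, 0], 0, 62.3]]'

```text
time_s: 19.5
eef_pos: [0.4648, -0.2807, 0.0253]
eef_rot: [0.0, 0.989, 0.15, 0.0]
wrist_force: [-1.0, -1.4, 0.9]
opening: 0.729
grasp_force: 0.3
```

servo_tool --commands '[[[0, 0, 0], 0, 61.7], [[0, 0, 0], 0, 61.7]]'

```text
time_s: 19.75
eef_pos: [0.4648, -0.2807, 0.0253]
eef_rot: [0.0, 0.989, 0.15, 0.0]
wrist_force: [-0.3, -1.8, 1.2]
opening: 0.721
grasp_force: 0.4
```

servo_tool --commands '[[[0, 0, 0], 0, 61], [[0, 0, 0], 0, 61]]'

```text
time_s: 20.0
eef_pos: [0.4648, -0.2806, 0.0253]
eef_rot: [0.0, 0.989, 0.15, 0.0]
wrist_force: [0.4, -0.6, 1.0]
opening: 0.711
grasp_force: 0.3
```

servo_tool --commands '[[[0, 0, 0], 0, 60.3], [[0, 0, 0], 0, 60.3]]'

```text
time_s: 20.25
eef_pos: [0.4648, -0.2806, 0.0253]
eef_rot: [-0.0, 0.989, 0.15, -0.0]
wrist_force: [1.0, -0.7, 0.3]
opening: 0.709
grasp_force: 0.3
```

servo_tool --commands '[[[0, 0, 0], 0, 59.7], [[0, 0, 0], 0, 59.7]]'

```text
time_s: 20.5
eef_pos: [0.4648, -0.2806, 0.0254]
eef_rot: [-0.0, 0.989, 0.15, -0.0]
wrist_force: [-0.7, -0.2, 1.9]
opening: 0.698
grasp_force: 5.6
```

servo_tool --commands '[[[0, 0, 0], 0, 59.3], [[0, 0, 0], 0, 59.3]]'

```text
time_s: 20.75
eef_pos: [0.4648, -0.2806, 0.0254]
eef_rot: [-0.0, 0.989, 0.15, -0.0]
wrist_force: [-1.2, 0.6, 5.4]
opening: 0.7
grasp_force: 11.4
```

servo_tool --commands '[[[0, 0, -3], 0, 59.3], [[0, 0, -5], 0, 59.3], [[0, 0, 0], 0, 59.3]]'

```text
time_s: 21.12
eef_pos: [0.465, -0.2808, 0.0337]
eef_rot: [0.0, 0.989, 0.15, 0.0]
wrist_force: [-0.2, 0.1, -1.2]
opening: 0.695
grasp_force: 11.3
```

Run:
```python
from h import *
state()
a=dict(np.load("side.npz"))
c=ctrl.camera("side")
b=c["color"][130:230,320:430,::-1]
cv2.imwrite("pics/g.png",cv2.resize(np.hstack([a["color"][130:230,320:430,::-1],b]),None,fx=3.6,fy=3.6,interpolation=cv2.INTER_CUBIC))
```

```text
t 21.125 p [ 0.465  -0.2808  0.0337] yaw 0.301808783892989 zx [ 0.0006 -0.0005 -1.    ] q [-0.7618  0.4154  1.8175  0.0001  0.9079  0.5071] F [-0.1632  0.1488 -1.1749] open 59.35190404669516 gf 11.314477405976504
```

View pics/g.png

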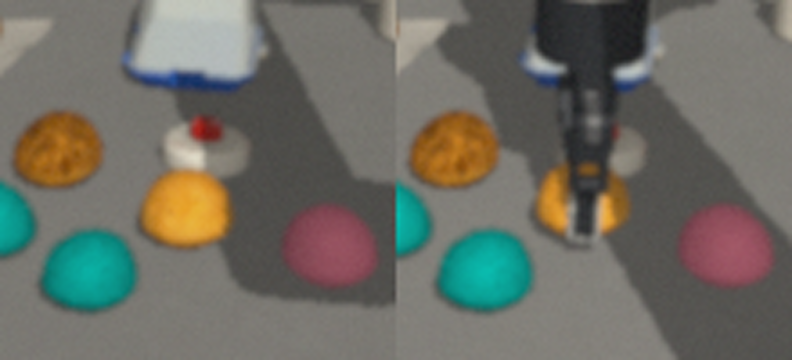

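The bun has risen with the jaws at crop (583,200). I lift further, verify it by mask, and work out the path to the mat.

servo_tool --commands '[[[0, 0, -10], 0, 59.3], [[0, 0, -20], 0, 59.3], [[0, 0, -20], 0, 59.3], [[0, 0, -20], 0, 59.3], [[0, 0, -15], 0, 59.3], [[0, 0, 0], 0, 59.3]]'

```text
time_s: 21.92
eef_pos: [0.4655, -0.2813, 0.1198]
eef_rot: [0.001, 0.989, 0.15, 0.001]
wrist_force: [0.7, 0.5, -0.8]
opening: 0.693
grasp_force: 11.3
```

Run:
```python
from h import *
o,R=state()
for n in("side","scene"):
    c=ctrl.camera(n); W=cloud(c)
    m=cv2.inRange(cv2.cvtColor(c["color"],cv2.COLOR_RGB2HSV),(7,120,60),(22,255,255))>0
    near=m&(np.hypot(W[...,0]-o["eef_pos"][0],W[...,1]-o["eef_pos"][1])<.05)
    P=W[near]; print(n,len(P),np.nanpercentile(P,[2,50,98],axis=0).ravel())
print("to mat",to(o,R,[.474,-.016,o["eef_pos"][2]]))
```

```text
t 21.925 p [ 0.4655 -0.2813  0.1198] yaw 0.301876014635601 zx [ 0.0021 -0.002  -1.    ] q [-0.7618  0.2712  1.7928 -0.      1.0747  0.5071] F [ 0.6559  0.5118 -0.7631] open 59.16368642734753 gf 11.343963042309042
side 245 [ 0.4329 -0.2859  0.1025  0.4717 -0.2624  0.1215  0.5082 -0.2479  0.3322]
scene 0 [nan nan nan]
to mat [  86.9738 -250.7511   -0.5188]
  return np.nanmean(a, axis, out=out, keepdims=keepdims)
```

servo_tool --commands '[[[7.2, -20.9, 0], 0, 59.3], [[7.2, -20.9, 0], 0, 59.3], [[7.2, -20.9, 0], 0, 59.3], [[7.2, -20.9, 0], 0, 59.3], [[7.2, -20.9, 0], 0, 59.3], [[7.2, -20.9, 0], 0, 59.3], [[7.2, -20.9, 0], 0, 59.3], [[7.2, -20.9, 0], 0, 59.3], [[7.2, -20.9, 0], 0, 59.3], [[7.2, -20.9, 0], 0, 59.3], [[7.2, -20.9, 0], 0, 59.3], [[7.2, -20.9, 0], 0, 59.3], [[0, 0, 15], 0, 59.3], [[0, 0, 15], 0, 59.3], [[0, 0, 0], 0, 59.3], [[0, 0, 0], 0, 59.3]]'

```text
time_s: 24.02
eef_pos: [0.4727, -0.016, 0.088]
eef_rot: [-0.0, 0.989, 0.15, -0.0]
wrist_force: [-0.1, 0.6, 0.6]
opening: 0.701
grasp_force: 11.4
```

Run:
```python
from h import *
o,R=state()
for n in("side","scene"):
    c=ctrl.camera(n); W=cloud(c)
    m=cv2.inRange(cv2.cvtColor(c["color"],cv2.COLOR_RGB2HSV),(7,120,60),(22,255,255))>0
    near=m&(np.hypot(W[...,0]-o["eef_pos"][0],W[...,1]-o["eef_pos"][1])<.05)&(W[...,2]<.16)
    P=W[near]; print(n,len(P),np.percentile(P,[2,98],axis=0).ravel())
    v,u=np.nonzero(near); print(u.min(),u.max(),v.min(),v.max(),ray(c,((u.min()+u.max())/2,(v.min()+v.max())/2),o["eef_pos"][2]-.003))
    cv2.imwrite(f"pics/m_{n}.png",c["color"][:,:,::-1])
print("to mat",to(o,R,[.473,-.016,.0335]))
a,b=[cv2.imread(f"pics/m_{n}.png") for n in("side","scene")]
cv2.imwrite("pics/m.png",cv2.resize(np.hstack([a[160:290,250:400],b[150:280,240:390]]),None,fx=2.6,fy=2.6))
```

```text
t 24.025 p [ 0.4727 -0.016   0.088 ] yaw 0.3008417984034844 zx [-0.0006  0.0001 -1.    ] q [-0.2855  0.1839  1.9821 -0.      0.9762  0.9845] F [-0.1414  0.6308  0.6058] open 59.88491331026329 gf 11.361098356428556
side 373 [ 0.4397 -0.0217  0.0727  0.4986  0.0161  0.1083]
320 352 202 227 [ 0.4707 -0.012   0.085 ]
scene 299 [ 0.4387 -0.0341  0.0771  0.4781  0.0117  0.114 ]
307 334 208 233 [ 0.4705 -0.0185  0.085 ]
to mat [ 0.3435  0.1633 54.5417]
```

View pics/m.png

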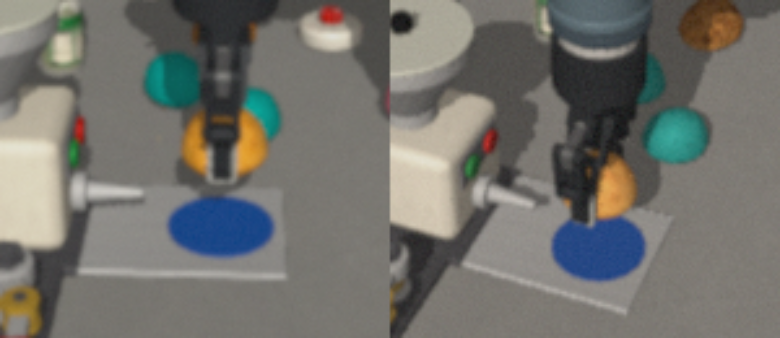

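The bun hangs upright above the mat (crops (225,150) and (605,190)), its centre within about 3 mm of the mat's. I lower it.

servo_tool --commands '[[[1, 0, 15], 0, 59.3], [[0, 0, 15], 0, 59.3], [[0, 0, 12], 0, 59.3], [[0, 0, 6], 0, 59.3], [[0, 0, 3], 0, 59.3], [[0, 0, 2], 0, 59.3], [[0, 0, 0], 0, 59.3], [[0, 0, 0], 0, 59.3]]'

```text
time_s: 25.12
eef_pos: [0.4739, -0.0152, 0.0356]
eef_rot: [0.0, 0.989, 0.15, 0.0]
wrist_force: [0.3, -0.1, 0.2]
opening: 0.701
grasp_force: 11.4
```

servo_tool --commands '[[[0, 0, 1], 0, 59.3], [[0, 0, 0], 0, 59.3]]'

```text
time_s: 25.38
eef_pos: [0.4737, -0.0152, 0.0343]
eef_rot: [0.0, 0.989, 0.15, 0.0]
wrist_force: [-0.7, -0.8, -1.9]
opening: 0.698
grasp_force: 11.4
```

servo_tool --commands '[[[0, 0, 0.8], 0, 59.3], [[0, 0, 0], 0, 59.3]]'

```text
time_s: 25.62
eef_pos: [0.4737, -0.0152, 0.0335]
eef_rot: [-0.0, 0.989, 0.15, 0.0]
wrist_force: [-0.2, -0.0, -1.4]
opening: 0.698
grasp_force: 11.4
```

servo_tool --commands '[[[0, 0, 0], 0, 61], [[0, 0, 0], 0, 63], [[0, 0, 0], 0, 66], [[0, 0, 0], 0, 72], [[0, 0, 0], 0, 80], [[0, 0, 0], 0, 85], [[0, 0, 0], 0, 85], [[0, 0, 0], 0, 85]]'

```text
time_s: 26.62
eef_pos: [0.4737, -0.0152, 0.0335]
eef_rot: [-0.0, 0.989, 0.15, -0.0]
wrist_force: [-0.4, -0.1, 0.1]
opening: 0.995
grasp_force: 0.0
```

servo_tool --commands '[[[0, 0, -5], 0, 85], [[0, 0, -10], 0, 85], [[0, 0, -15], 0, 85], [[0, 0, -20], 0, 85], [[0, 0, -25], 0, 85], [[0, 0, -30], 0, 85], [[0, 0, -30], 0, 85], [[0, 0, -30], 0, 85], [[0, 0, -30], 0, 85], [[0, 0, 0], 0, 85], [[0, 0, 0], 0, 85]]'

```text
time_s: 28.0
eef_pos: [0.4733, -0.015, 0.2284]
eef_rot: [-0.0, 0.989, 0.15, -0.0]
wrist_force: [1.0, 0.5, -0.5]
opening: 0.992
grasp_force: 0.0
```

Run:
```python
from h import *
o,R=state(); wrench()
for n in("side","scene"):
    c=ctrl.camera(n); W=cloud(c)
    for m,s,ce in blobs(c,(7,120,60),(22,255,255),(290,150,440,290),100):
        P=W[m]; print(n,s,"ray",ray(c,ce,.031)[:2],np.nanpercentile(P,[2,98],axis=0).ravel())
    cv2.imwrite(f"pics/m_{n}.png",c["color"][:,:,::-1])
a,b=[cv2.imread(f"pics/m_{n}.png") for n in("side","scene")]
cv2.imwrite("pics/f.png",cv2.resize(np.hstack([a[150:350,220:420],b[140:340,190:390]]),None,fx=2,fy=2))
```

```text
t 28.0 p [ 0.4733 -0.015   0.2284] yaw 0.30185584551090255 zx [-0. -0. -1.] q [-0.2832 -0.0259  1.8804 -0.      1.2871  0.9858] F [ 0.9921  0.4504 -0.4836] open 84.73598979795644 gf 0.0
side red 71 [255.0845 293.169 ] ray [0.5361 0.2058] med [0.5316 0.2132 0.0493]
side red 114 [247.3596 335.5439] ray [0.503  0.2927] med [0.4991 0.2988 0.0492]
side brass 692 [334.8916 238.1301] ray [0.4667 0.0052] med [0.4671 0.0035 0.0403]
side brass 171 [258.2398 277.7719] ray [0.5498 0.168 ] med [0.5444 0.1749 0.0509]
scene red 44 [226.2045 280.9545] ray [0.5353 0.2059] med [0.5293 0.2099 0.0507]
scene red 70 [204.1286 318.1   ] ray [0.5008 0.293 ] med [0.4971 0.2957 0.0494]
scene brass 544 [319.204 238.921] ray [ 0.4639 -0.0063] med [ 0.4619 -0.0037  0.0449]
scene brass 122 [236.0328 266.3525] ray [0.5485 0.1662] med [0.5424 0.1705 0.0518]
side [324 162  24  20 382] ray [ 0.5736 -0.3255] [ 0.5487 -0.3534  0.0097  0.6064 -0.31    0.048 ]
side [320 224  31  28 690] ray [ 0.4721 -0.0113] [ 0.4423 -0.0249  0.0191  0.498   0.0168  0.0562]
scene [352 150  24  19 367] ray [ 0.5719 -0.3384] [ 0.5478 -0.3635  0.0134  0.5992 -0.3137  0.051 ]
scene [306 227  27  25 542] ray [ 0.4708 -0.0149] [ 0.4406 -0.0312  0.0231  0.4914  0.0136  0.0588]
```

View pics/f.png

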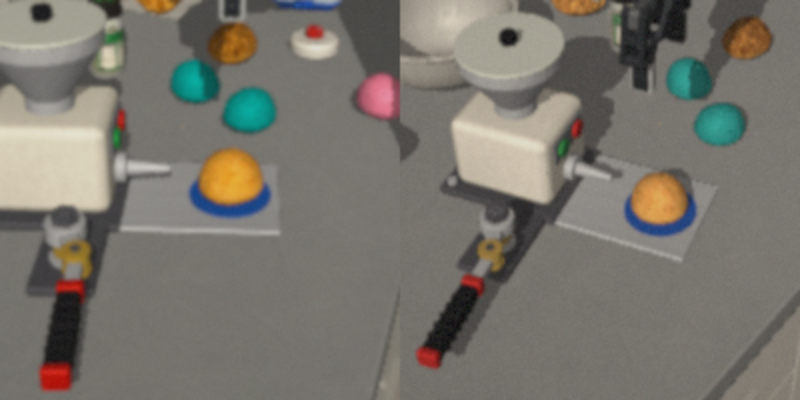

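The bun stands upright in the middle of the mat in both views (crops (230,178) and (660,200)). The wrench is still bent, the bystanders are where they were, and the gripper is clear, so I'm handing in.

```bash
python3 -c "
from bench import ctrl
print(ctrl.hand_in())"
```

```text
the job is handed in; nothing more can be done
None
```

The job is handed in (no verdict came back): the bolt is tight, the wrench is bent about 0.31 rad at the knuckle, and the pale bun stands upright within about 5 mm of the mat's centre. The bystanders look undisturbed and the gripper is clear of everything.

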